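# Refit the cover of a hoist control box

### The job

The yellow hoist control box stands open: pick up its aluminium cover plate from the cardboard sheet, bring it in under the box's rain hood and seat it on the two brass pins of the sloping face, red band at the upper edge, fully home and flat on the face, then let go. The pins may stand a little left or right of the middle of their slots, so feel for them. Leave the red jars standing where they are.

Things in the scene. Friction and masses are not known exactly. Their poses are not given: they have to be found in the camera images.
- seat: Sloping grey face of the yellow control box: 210 mm wide, 160 mm along the slope, tilted 30 degrees from level towards the robot, fixed, with a 96 x 96 mm opening and terminals in the middle. Origin: centre of the face, in its plane, 95 mm above the table. x runs up the slope, y across it (to the left seen from the front), z out along the face's normal.
- slot_left (a point): Middle of the black slot on the face at seat y = +66 mm. A rigid brass pin stands in it along the face's normal: 10 mm thick, 16 mm proud, last 5 mm tapering to 5 mm. The pin is d mm off this point along the seat's y: d is between -9 and +9, the same for both pins, new each time, unreported, and stays put during the work.
- slot_right (a point): Middle of the other slot, at seat y = -66 mm, with an equal pin, off by the same d.
- housing: The whole control box, fixed; origin under its centre, x away from its front, z up; 150 x 210 mm. A rain hood on two 12 mm posts (x = 75, y = +-98 mm) stands over the face's upper end: underside 222 mm above the table, x from 22 to 82, 208 mm wide. It overhangs the seated cover by 30 mm; a cover moved along the face's normal clears it by 20 mm.
- cover: Loose aluminium cover, 126 (x) x 170 (y) x 6 mm, 0.2 to 0.35 kg, flat on the sheet at the start, handle up. Origin: centre of its underside; z to the handle side, x to the red-banded edge. Through holes at x = 0, y = +-66 mm, 15 (x) by 13 mm (y). Bridge handle: bar 84 mm along x, 16 mm wide, 24 to 40 mm above the underside. Seated, its axes match the seat's.
- cover_handle (a point): Centre of the cover's handle bar, 32 mm above the cover's underside; grasp here across the 16 mm width (fingers closing along the cover's y).
- cover_band (a point): Middle of the red band on the cover's top, 54 mm from its centre along +x; this edge goes uppermost, under the hood.
- sheet: Cardboard layer sheet, 230 x 250 x 4 mm, fixed flat on the table; origin at the centre of its underside. The cover lies on it.
- jar_mid: Red jar with white lid, 68 mm wide, 110 mm tall, loose, upright; origin at the centre of its underside. To be left alone.
- jar_near: Red jar with white lid, 68 mm wide, 110 mm tall, loose, upright; origin at the centre of its underside. To be left alone.
- jar_left: Red jar with white lid, 68 mm wide, 110 mm tall, loose, upright; origin at the centre of its underside. To be left alone.
- jar_right: Red jar with white lid, 68 mm wide, 110 mm tall, loose, upright; origin at the centre of its underside. To be left alone.

How it is judged:
On the way:
1. the cover is lifted off the sheet (height (world z) of cover above 0.05 m), for 0.2 s.
At the end, for the whole second after the job is handed in: The cover lies flat on the sloping face with the pins through its holes: underside within 3 mm of the face, tilted less than 0.05 rad and turned less than 0.08 rad against it, centre within 6 mm along the slope and 13 mm across it, red band at the upper edge, released and at rest (z of cover in the frame of seat between -0.003 and 0.003 m and x of cover in the frame of seat between -0.006 and 0.006 m and y of cover in the frame of seat between -0.013 and 0.013 m and angle between the z axis of cover and the z axis of seat, either way round below 0.05 rad and angle between the x axis of cover and the x axis of seat, either way round below 0.08 rad and x of cover_band in the frame of seat above 0.03 m and z of cover_band in the frame of seat above 0 m and linear speed of cover below 0.01 m/s and contact force between the fingers and cover below 0.1 N); the robot touches nothing.
It fails at once if jar_mid is tipped or pushed more than 40 mm (distance of jar_mid from where it was at the start of the episode above 0.04 m or angle between jar_mid's own z axis and vertical above 0.4 rad).
It fails at once if jar_near is tipped or pushed more than 40 mm (distance of jar_near from where it was at the start of the episode above 0.04 m or angle between jar_near's own z axis and vertical above 0.4 rad).
It fails at once if jar_left is tipped or pushed more than 40 mm (distance of jar_left from where it was at the start of the episode above 0.04 m or angle between jar_left's own z axis and vertical above 0.4 rad).
It fails at once if jar_right is tipped or pushed more than 40 mm (distance of jar_right from where it was at the start of the episode above 0.04 m or angle between jar_right's own z axis and vertical above 0.4 rad).
It also fails if it takes over 54 s, if anything falls off the work surface, if the arm or the gripper's body presses on something with over 40 N, if the wrist force passes 120 N, or if a joint passes its speed limit or range.

### The arm

A 6-joint arm with a two-finger parallel gripper is mounted at the origin on the work surface. World frame = base frame: x ahead of the robot, y to its left, z up, the work surface at z = 0. Lengths are in m, angles in rad, forces in N, time in s.
With the tool pointing down it reaches from about 0.275 to 1 m from the base axis. Payload 8.4 kg.
Tool frame: the origin (TCP) lies at the very end of the fingers, on their centre line; the grasp point (between the pads) lies 19 mm behind it; z points along the fingers, y is the line along which they close (so a half turn about z gives the same grasp; the last joint's range is limited). The gripper opens to 85 mm and grips with 20 to 120 N. Pads are 22 mm wide; open, the fingers measure 114 mm over their backs; the gripper's body (76 mm by 85 mm) begins 54 mm behind the grasp point. The pads swing forward as they close: fully open they stand 13 mm farther back than shut.
Start: joints at [-1.191, 0.353, 1.633, -0, 1.155, -0.002], TCP at [0.233, -0.58, 0.231] pointing down, gripper open.
Joint ranges: [-2.63, 2.63], [-0.92, 2.1], [0.06, 2.66], [-1.3, 4.44], [0, 2.69], [-3.02, 3.02]. Speed limits (rad/s): [2.22, 2.22, 2.79, 3.14, 3.14, 3.14].

### API

Orientations are given as a unit quaternion [x, y, z, w].
In Python, from bench import bot gives the robot as it stands.
- The arm moves only by the shell command python3 -m crank 'ROWS' [FORCE]. ROWS is JSON, a list of rows, each a list of 3 entries, a list of its own where there are three numbers: the finger opening in cm, from 0 to 8.54, then the shift along the world's x, y, z in cm, then the turn about the world's z in degrees. In form: [[claw, [x, y, z], turn], ...]. A call has 1 to 12 rows; each row is the pose to reach, as a shift and turn from the pose commanded when the call began; what a row does not reach only later rows make up. A row lasts 1/10 s, in which the tool goes at most 50 mm and 8.59 degrees, less where a joint would pass 70% of its speed; a pose out of reach is approached as far as the arm can. A call with a gripper value outside its range is refused whole. The fingers move at their own pace and stop on an object; FORCE is the grip in N (left out, the last holds). Time passes only in rows, so rows that repeat a pose let the fingers close. It gives the time, the measured TCP pose, the force, the opening and the grip force at its end, in the units of the state.
- bot.observe(): the state, without advancing time (a new reading comes with each control period).
- bot.get_image(name): name is "scene" or "top" or "wrist"; returns a dict with "image" (480x640x3 uint8, blue, green, red), "camera_matrix" (3x3 intrinsics, pixels), "distortion" ([k1, k2, p1, p2, k3] as OpenCV has them; the pictures are not rectified), "T" (4x4, takes a point from camera to world coordinates); the wrist camera has in their place "mount" (4x4, takes a point from camera to tool coordinates, whose origin is the TCP and whose axes are the flange's). Camera axes: x right, y down, z forward; pixel columns grow to the right and rows downward; lengths in m; the calibration is good to about 2 mm. A picture is of the moment at which its call begins: read the wrist's pose just before it. There is no depth.
- bot.hand_in(): hands the job in; it is judged then, once.
Trained networks look in a picture, given as the dict that the camera call returned (one of the last four; its "shot" number tells which), for a name from the list of things; names that differ only in an ending like _2 or _b are one class to them, and where a whole thing is asked for, a point or a joint stands for the part that bears it (a point fixed in the world has none). Each returns a list of dicts, best first, with "conf" (0 to 1); they miss things now and then, are a little off and sometimes report something else, mostly with a low value. They report only what shows in the picture. A call takes as long as a camera call.
- bot.find_in(picture, query): "extent" ([left, top, width, height] in pixels, round what is visible of it).
- bot.cut_out(picture, query): "pixels" (480x640 bool, what is visible of it) and "extent" ([left, top, width, height] in pixels, round what is visible of it).
- bot.spot_point(picture, query): "position" ([column, row] in pixels: a listed point, or the origin of a listed thing).
The state is a dict: "time": time; "joints": joint angles; "qvel": joint speeds; "effort": joint torques, N m; "tool_pos": TCP position; "orientation": TCP orientation; "wrist_force": force on the tool from outside, world axes, zero at the start; "wrist_torque": the same for the moment, N m; "finger_gap": finger opening in m; "finger_force": force on a finger pad.
Only numpy, scipy, OpenCV 4.12 (cv2) and the standard library are available. Lean on these libraries where they do the work, as an engineer would, in place of code of your own. Each camera call takes 0.05 s, during which the arm holds its last target. There are 200 camera calls.

## Working session

There is one attempt and no reset: what is moved stays moved. The work goes in short steps, Python scripts to look and compute and a shell command to move; the robot and the scene stay as the last step left them, time stands still between calls to the robot, and variables do not carry over. Pictures are saved under pics/ and viewed, at most 12 in all, crops included, and the job is handed in when it is done.

```bash
mkdir -p pics; ls; cat > h.py <<'E'
import numpy as np, cv2, json
from bench import bot
from scipy.spatial.transform import Rotation as R
def shot(n):
    s=bot.observe(); im=bot.get_image(n)
    if 'T' not in im:
        T=np.eye(4);T[:3,:3]=R.from_quat(s['orientation']).as_matrix();T[:3,3]=s['tool_pos'];im['T']=T@np.array(im['mount'])
    im['T']=np.array(im['T']);return im
def ray(im,px):
    u=cv2.undistortPoints(np.array([[px]],float),np.array(im['camera_matrix']),np.array(im['distortion']))[0,0]
    return im['T'][:3,3],im['T'][:3,:3]@np.array([u[0],u[1],1.])
def at_z(im,px,z):
    o,d=ray(im,px);return o+d*(z-o[2])/d[2]
def proj(im,P):
    Ti=np.linalg.inv(im['T']);return cv2.projectPoints(np.atleast_2d(P).astype(float),cv2.Rodrigues(Ti[:3,:3])[0],Ti[:3,3],np.array(im['camera_matrix']),np.array(im['distortion']))[0][:,0]
E
python3 - <<'E'
from h import *
np.set_printoptions(precision=3,suppress=True)
zs=dict(slot_left=.095,slot_right=.095,seat=.095,housing=0,cover=.004,cover_handle=.036,cover_band=.01,sheet=0,jar_mid=0,jar_near=0,jar_left=0,jar_right=0)
for n in ('scene','top'):
    im=shot(n);cv2.imwrite(f'pics/{n}0.png',im['image']);print(n,im['T'][:3,3])
    for k,z in zs.items():
        for r in bot.spot_point(im,k)[:4 if k=='jar_mid' else 1]: print(k,r['position'],round(r['conf'],2),at_z(im,r['position'],z))
s=bot.observe();print(s['orientation'],s['wrist_force'],s['time'])
E
```

```text
pics
scene [0.456 1.046 0.888]
slot_right [271.0, 402.4] 0.2 [0.573 0.515 0.095]
housing [295.0, 317.6] 0.69 [0.567 0.202 0.   ]
cover [322.5, 219.2] 0.75 [ 0.532 -0.238  0.004]
cover_handle [323.2, 210.6] 0.77 [ 0.531 -0.24   0.036]
cover_band [307.5, 219.3] 0.89 [ 0.58  -0.223  0.01 ]
sheet [323.2, 220.7] 0.97 [ 0.53  -0.235  0.   ]
jar_near [364.6, 275.9] 0.8 [ 0.393  0.022 -0.   ]
jar_left [270.9, 402.5] 0.88 [0.588 0.452 0.   ]
jar_right [307.9, 180.4] 0.75 [ 0.606 -0.488  0.   ]
top [0.389 0.009 1.17 ]
slot_left [502.6, 222.7] 0.6 [ 0.571 -0.439  0.095]
housing [249.0, 227.1] 0.82 [0.566 0.198 0.   ]
cover [412.2, 240.7] 0.57 [ 0.535 -0.233  0.004]
cover_handle [417.9, 240.7] 0.69 [ 0.531 -0.241  0.036]
cover_band [407.8, 224.3] 0.9 [ 0.578 -0.221  0.01 ]
jar_mid [320.7, 198.4] 0.65 [0.646 0.009 0.   ]
jar_near [315.1, 294.4] 0.65 [0.392 0.02  0.   ]
jar_left [157.3, 213.9] 0.65 [0.598 0.445 0.   ]
jar_right [502.4, 223.8] 0.9 [ 0.584 -0.478  0.   ]
[ 0.982  0.19  -0.    -0.   ] [-0.148 -0.419  0.411] 1.3
```

View pics/scene0.png

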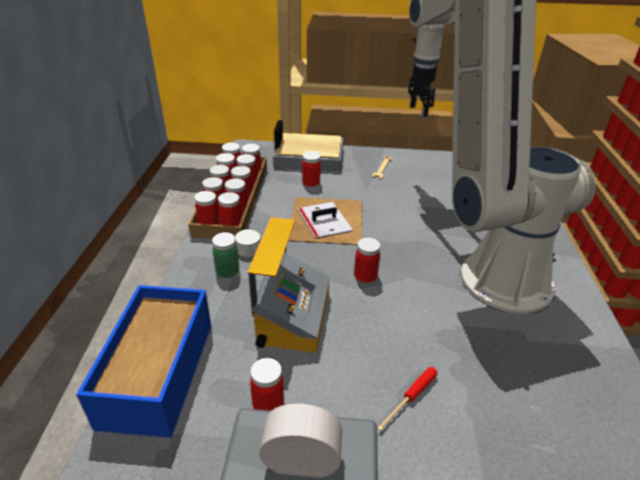

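View pics/top0.png

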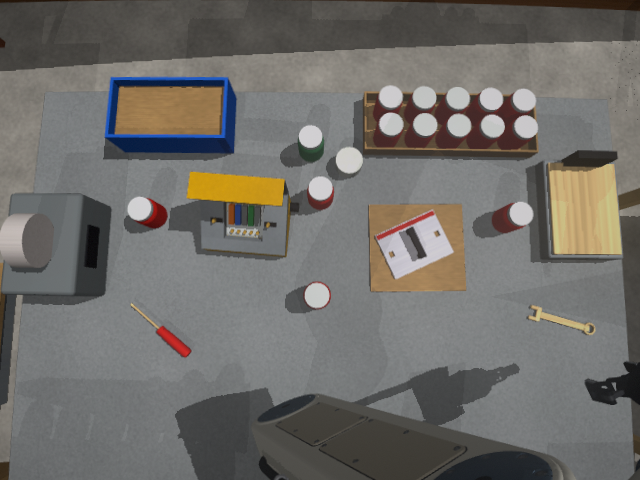

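```bash
python3 -m crank '[[8.5,[4,4,5],0],[8.5,[8,8,9],0],[8.5,[11,12,9],0],[8.5,[14,16,9],0],[8.5,[17,20,9],0],[8.5,[20,24,9],0],[8.5,[23,28,9],0],[8.5,[25,32,9],0],[8.5,[25,34,9],0],[8.5,[25,34,9],0],[8.5,[25,34,9],0]]' 40
python3 - <<'E'
from h import *
np.set_printoptions(precision=4,suppress=True)
im=shot('wrist');cv2.imwrite('pics/w1.png',im['image']);print(im['T'])
for k,z in dict(cover=.004,cover_handle=.036,cover_band=.01).items():
    for r in bot.spot_point(im,k)[:1]: print(k,r['position'],round(r['conf'],2),at_z(im,r['position'],z))
r=bot.cut_out(im,'cover')
if r:
    ys,xs=np.nonzero(r[0]['pixels']);P=np.array([at_z(im,p,.01)[:2] for p in list(zip(xs,ys))[::25]])
    print(cv2.minAreaRect((P*1000).astype(np.float32)))
E
```

```text
time: 2.4
tool_pos: [0.4833, -0.239, 0.3214]
orientation: [0.982, 0.191, -0.0, 0.0]
wrist_force: [-0.3, -0.3, -0.6]
finger_gap: 0.0854
finger_force: 0.0
[[ 0.3756 -0.8878 -0.2662  0.5502]
 [-0.9268 -0.3597 -0.1082 -0.2119]
 [ 0.0003  0.2873 -0.9578  0.4649]
 [ 0.      0.      0.      1.    ]]
cover [321.7, 167.0] 0.64 [ 0.5251 -0.2327  0.004 ]
cover_handle [320.7, 165.7] 0.87 [ 0.5279 -0.2295  0.036 ]
cover_band [323.6, 122.5] 0.66 [ 0.5787 -0.2132  0.01  ]
((526.4513549804688, -233.5531463623047), (126.07161712646484, 171.908935546875), 25.24033546447754)
```

View pics/w1.png

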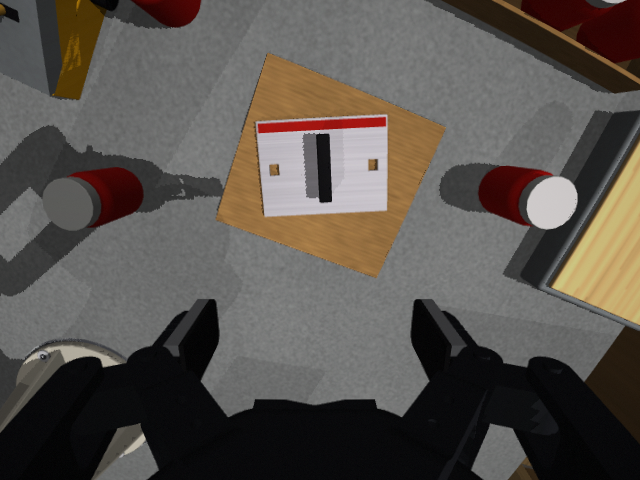

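```bash
python3 -m crank '[[8.5,[-1,4,2],-4],[8.5,[-2,9,4],-8],[8.5,[-3,14,4],-12],[8.5,[-3,19,4],-16],[8.5,[-4,24,4],-20],[8.5,[-4,29,4],-24],[8.5,[-5,34,4],-27],[8.5,[-6,39,4],-27],[8.5,[-6,43,4],-27],[8.5,[-6,43,4],-27],[8.5,[-6,43,4],-27]]'
python3 - <<'E'
from h import *
np.set_printoptions(precision=4,suppress=True)
im=shot('wrist');cv2.imwrite('pics/w2.png',im['image']);print(im['T'])
for k,z in dict(slot_left=.095,slot_right=.095,seat=.095,housing=0,jar_near=0,jar_mid=0).items():
    for r in bot.spot_point(im,k)[:2]: print(k,r['position'],round(r['conf'],2),at_z(im,r['position'],z))
E
```

```text
time: 3.75
tool_pos: [0.4229, 0.1901, 0.3611]
orientation: [0.999, -0.044, -0.0, 0.0]
wrist_force: [0.1, -1.4, -0.4]
finger_gap: 0.0847
finger_force: 0.0
[[-0.0875 -0.9541 -0.2864  0.495 ]
 [-0.9962  0.084   0.0244  0.1835]
 [ 0.0008  0.2874 -0.9578  0.5045]
 [ 0.      0.      0.      1.    ]]
slot_right [614.6, 97.4] 0.22 [ 0.5221 -0.18    0.095 ]
housing [297.8, 95.7] 0.89 [0.5615 0.2008 0.    ]
housing [590.7, 64.7] 0.63 [ 0.5749 -0.2213  0.    ]
jar_near [427.8, 206.7] 0.63 [0.3867 0.0175 0.    ]
jar_mid [431.7, 15.2] 0.97 [0.6494 0.0109 0.    ]
```

View pics/w2.png

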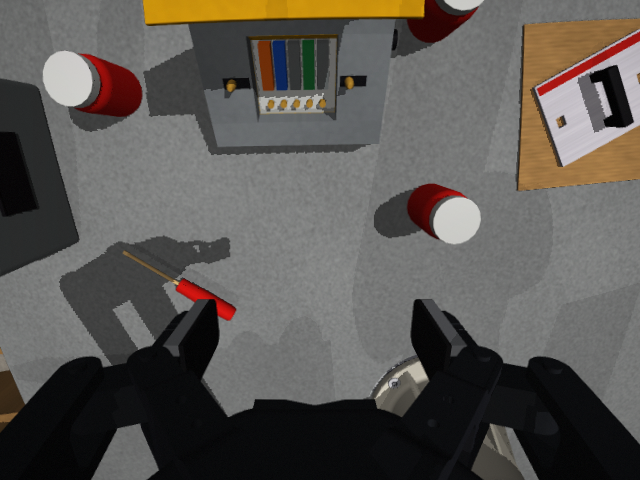

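```bash
python3 - <<'E'
import cv2
a=cv2.imread('pics/w2.png')[10:160,190:390];cv2.imwrite('pics/c2.png',cv2.resize(a,None,fx=4,fy=4,interpolation=cv2.INTER_CUBIC))
E
```

```text
(no output)
```

View pics/c2.png

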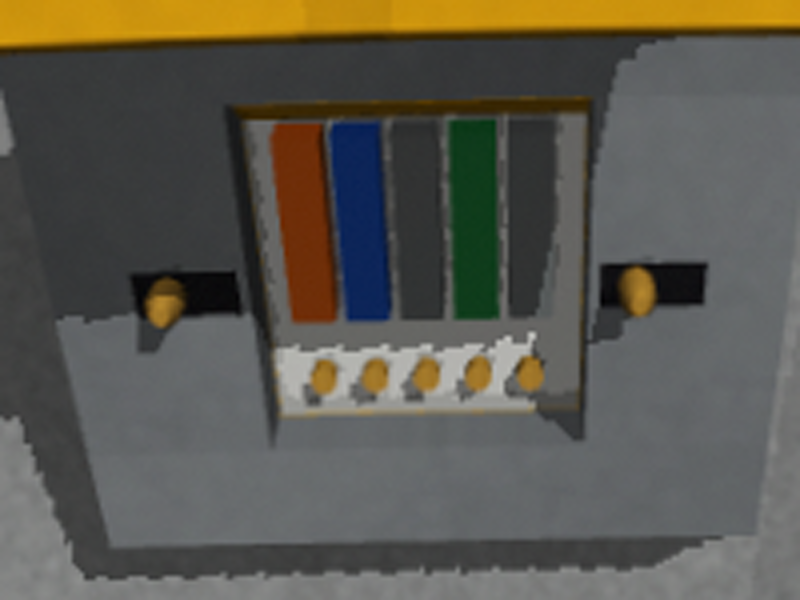

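```bash
cat > fit.py <<'E'
from h import *
from scipy.optimize import least_squares
im=dict(T=None)
im=shot('wrist')
def seatT(x,y,yaw,z=.095):
    T=np.eye(4);T[:3,:3]=R.from_euler('ZY',[yaw,-30],degrees=True).as_matrix();T[:3,3]=[x,y,z];return T
c=lambda p:(p[0]/4+189.9,p[1]/4+9.9)
F=[((186,293),(0,66,0)),((653,285),(0,-66,0)),((231,106),(48,48,0)),((592,98),(48,-48,0)),((582,440),(-48,-48,0)),((273,447),(-48,48,0)),((108,548),(-80,105,0)),((760,533),(-80,-105,0))]
px=np.array([c(f[0]) for f in F]);M=np.array([f[1] for f in F])/1000
def P(p,M):T=seatT(p[0],p[1],p[2],p[3]);return proj(im,M@T[:3,:3].T+T[:3,3])
s=least_squares(lambda p:(P(p,M)-px).ravel(),[.5615,.2,-5,.095],loss='soft_l1',x_scale=[.01,.01,1,.01])
s3=least_squares(lambda p:(P(list(p)+[.095],M)-px).ravel(),[.5615,.2,-5],loss='soft_l1',x_scale=[.01,.01,1])
print(s.x.round(4),s3.x.round(4));print((P(s.x,M)-px).round(1).tolist())
p=list(s3.x)+[.095]
pp=np.array([c((164,302)),c((637,291))])
d=least_squares(lambda q:(P(p,np.array([[0,.066+q[0],q[1]],[0,-.066+q[0],q[1]]]))-pp).ravel(),[0,.01]);print('d,h',d.x,d.fun)
E
python3 fit.py
```

```text
[ 0.5647  0.1981 -4.2506  0.0947] [ 0.5646  0.1981 -4.2469]
[[0.4, 0.1], [-0.2, -0.4], [-1.6, -0.2], [0.6, -0.3], [0.4, 0.8], [-0.1, 0.6], [1.0, -0.5], [-1.0, 0.1]]
d,h [0.00522696 0.00601274] [ 0.36471177  0.03689118 -0.35693002  0.19877762]
```

```bash
python3 -m crank '[[8.5,[1,-4,0],4],[8.5,[2,-9,0],8],[8.5,[3,-14,0],12],[8.5,[4,-19,0],16],[8.5,[5,-24,0],20],[8.5,[6,-29,-2],24],[8.5,[7,-34,-7],28],[8.5,[8,-38,-11],30],[8.5,[9,-42,-15],30],[8.5,[9,-43,-19],30],[8.5,[9,-43,-21],30],[8.5,[9,-43,-21],30]]'
python3 - <<'E'
from h import *
np.set_printoptions(precision=4,suppress=True)
im=shot('wrist')
for k,z in dict(cover=.004,cover_handle=.036,cover_band=.01).items():
    for r in bot.spot_point(im,k)[:1]: print(k,r['position'],round(r['conf'],2),at_z(im,r['position'],z))
r=bot.cut_out(im,'cover')
if r:
    print(r[0]['extent'])
    ys,xs=np.nonzero(r[0]['pixels']);P=np.array([at_z(im,p,.01)[:2] for p in list(zip(xs,ys))[::25]])
    print(cv2.minAreaRect((P*1000).astype(np.float32)))
s=bot.observe();print(s['tool_pos'],R.from_quat(s['orientation']).as_matrix()[:,0])
E
```

```text
time: 5.35
tool_pos: [0.5091, -0.2405, 0.1452]
orientation: [0.977, 0.214, -0.004, -0.003]
wrist_force: [-1.9, 1.4, 0.3]
finger_gap: 0.0848
finger_force: 0.0
cover [317.5, 206.4] 0.7 [ 0.5268 -0.234   0.004 ]
cover_handle [315.5, 215.1] 0.6 [ 0.5255 -0.2329  0.036 ]
cover_band [317.5, 140.7] 0.94 [ 0.5762 -0.2111  0.01  ]
[211.1, 129.5, 214.3, 149.7]
((526.5069580078125, -234.2724151611328), (126.83343505859375, 170.5808563232422), 25.41056251525879)
[ 0.5142 -0.24    0.1538] [0.907  0.4211 0.0025]
```

```bash
python3 -m crank '[[8.5,[0,0,-4],0.3],[8.5,[0,0,-8],0.3],[8.5,[0,0,-11],0.3],[8.5,[0,0,-13],0.3],[8.5,[0,0,-13],0.3],[8.5,[0,0,-13],0.3],[0,[0,0,-13],0.3],[0,[0,0,-13],0.3],[0,[0,0,-13],0.3],[0,[0,0,-13],0.3],[0,[0,0,-13],0.3],[0,[0,0,-13],0.3]]' 60; python3 -m crank '[[0,[0,0,0],0],[0,[0,0,0],0],[0,[0,0,3],0],[0,[0,0,6],0],[0,[0,0,10],0],[0,[0,0,14],0],[0,[0,0,18],0],[0,[0,0,20],0],[0,[0,0,20],0],[0,[0,0,20],0]]'
python3 - <<'E'
from h import *
im=shot('wrist');cv2.imwrite('pics/w3.png',im['image']);s=bot.observe();print(s['tool_pos'],s['wrist_torque'])
E
```

```text
time: 6.8
tool_pos: [0.5131, -0.2402, 0.0218]
orientation: [0.976, 0.218, 0.0, 0.0]
wrist_force: [-0.5, -0.7, 5.8]
finger_gap: 0.0147
finger_force: 59.4
time: 7.8
tool_pos: [0.5123, -0.2398, 0.2204]
orientation: [0.976, 0.218, -0.0, -0.0]
wrist_force: [-0.7, 0.3, -3.0]
finger_gap: 0.0149
finger_force: 59.5
[ 0.51180421 -0.23955207  0.21950669] [-0.03515148  0.03186576  0.02932526]
```

View pics/w3.png

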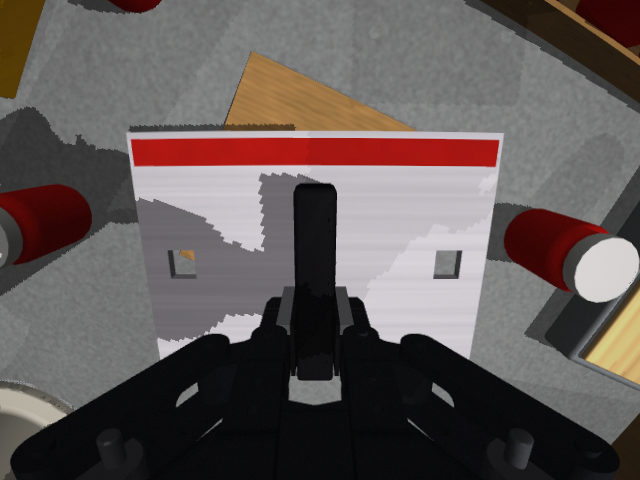

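```bash
cat > tilt.py <<'E'
from h import *
from scipy.optimize import least_squares
# cover pose in tool frame: centre of underside at tool x a, y b, z c; pitch th
im=shot('wrist');hsv=cv2.cvtColor(im['image'],cv2.COLOR_BGR2HSV)
m=((hsv[...,0]<8)|(hsv[...,0]>172))&(hsv[...,1]>150)&(hsv[...,2]>60)
n,l,st,ce=cv2.connectedComponentsWithStats(m.astype(np.uint8))
i=max(range(1,n),key=lambda i:st[i,2]) # widest
ys,xs=np.nonzero(l==i);cent=[]
(cx,cy),(w,h),a=cv2.minAreaRect(np.c_[xs,ys].astype(np.float32))
L,Rr=min(w,h),max(w,h)
c0=(cx,cy)
print('band rect',round(cx,1),round(cy,1),round(w,1),round(h,1),round(a,2))
# pivot in tool frame: (0,0,-.0165); band point rel. pivot at th=0 : x=.069, z(+down)=.034-.006
K=np.array(im['camera_matrix']);Mi=np.linalg.inv(np.array(im['mount']))
def pr(th,ax=.069,y=0):
    q=np.array([ax,y,0]);  # cover coords rel pivot: x, normal -.028
    X=ax*np.cos(th)+.028*np.sin(th);Z=ax*np.sin(th)-.028*np.cos(th)
    P=np.array([X,y,-.0165-Z])
    return cv2.projectPoints(P[None],cv2.Rodrigues(Mi[:3,:3])[0],Mi[:3,3],K,np.array(im['distortion']))[0].ravel()
for t in (0,10,15,20,25,30,35):
    t_=np.radians(t);w_=np.linalg.norm(pr(t_,y=.085)-pr(t_,y=-.085));print(t,pr(t_).round(1),round(w_,1))
s=bot.observe();print(s['time'],s['tool_pos'],s['wrist_force'].round(1) if hasattr(s['wrist_force'],'round') else s['wrist_force'],R.from_quat(s['orientation']).as_euler('ZYX',degrees=True).round(2))
E
python3 tilt.py
python3 -m crank '[[0,[0,2,3],-2],[0,[0,6,6],-6],[0,[0,10,7],-10],[0,[0,15,7],-14],[0,[0,20,7],-18],[0,[0.5,25,7],-22],[0,[1,30,7],-26],[0,[1.2,35,7],-29.5],[0,[1.2,39,7],-29.5],[0,[1.2,42,7],-29.5],[0,[1.2,44.6,7],-29.5],[0,[1.2,44.6,7],-29.5]]' 40;python3 -m crank '[[0,[0,0,0],0],[0,[0,0,0],0],[0,[0,0,0],0]]';  python3 tilt.py
```

```text
band rect 314.5 151.7 367.0 27.7 0.16
0 [314.6 150.6] 371.8
10 [314.6 141.7] 405.4
15 [314.6 138.8] 424.5
20 [314.6 137.1] 445.1
25 [314.6 136.9] 467.3
30 [314.6 138.5] 491.1
35 [314.6 142. ] 516.3
7.9 [ 0.51169088 -0.23949159  0.21918329] [-0.1 -0.5 -2.6] [ 2.5170e+01  1.2000e-01 -1.7985e+02]
time: 9.1
tool_pos: [0.524, 0.2087, 0.289]
orientation: [0.999, -0.036, -0.002, 0.0]
wrist_force: [-0.9, -0.7, -2.8]
finger_gap: 0.0154
finger_force: 59.4
time: 9.4
tool_pos: [0.5248, 0.205, 0.2908]
orientation: [0.999, -0.038, -0.0, 0.0]
wrist_force: [-0.3, -0.5, -3.0]
finger_gap: 0.0147
finger_force: 59.4
band rect 314.5 151.5 27.0 367.0 90.0
0 [313.6 150.9] 371.7
10 [313.6 142. ] 405.3
15 [313.5 139. ] 424.4
20 [313.5 137.4] 445.0
25 [313.4 137.2] 467.2
30 [313.4 138.8] 491.0
35 [313.3 142.3] 516.2
9.45 [0.52488016 0.20501931 0.29100738] [ 0.5 -1.2 -1.9] [-4.4000e+00  2.0000e-02  1.7998e+02]
```

```bash
python3 -m crank '[[0,[0,0,-2],0],[0,[0,0,-3.5],0],[0,[0,0,-4],0],[0,[0,0,-4.5],0],[0,[0,0,-5],0],[0,[0,0,-5],0]]' 30;  python3 tilt.py | sed -n '1p;9p'
python3 -m crank '[[0,[0,0,-0.5],0],[0,[0,0,-1],0],[0,[0,0,-1],0]]' 30;  python3 tilt.py | sed -n '1p;9p'
```

```text
time: 10.05
tool_pos: [0.5251, 0.2059, 0.2423]
orientation: [0.999, -0.038, 0.0, -0.0]
wrist_force: [-3.5, -2.0, 5.2]
finger_gap: 0.0148
finger_force: 60.9
band rect 315.0 149.2 376.0 28.6 0.16
10.1 [0.52516552 0.20594234 0.24251258] [-3.3 -1.4  3.1] [-4.3400e+00 -6.0000e-02 -1.7998e+02]
time: 10.4
tool_pos: [0.5243, 0.2064, 0.2324]
orientation: [0.999, -0.038, -0.0, -0.001]
wrist_force: [-9.2, -0.1, 8.1]
finger_gap: 0.015
finger_force: 63.3
band rect 314.5 143.5 31.0 411.0 90.0
10.45 [0.52432722 0.20638102 0.23251755] [-8.8  0.4  8.3] [-4.3400e+00  3.0000e-02 -1.7995e+02]
```

```bash
python3 -m crank '[[0,[0,0,-0.5],0],[0,[0,0,-1],0],[0,[0,0,-1.5],0],[0,[0,0,-1.8],0],[0,[0,0,-1.8],0]]' 30;  python3 tilt.py | sed -n '1p;9p'
```

```text
time: 10.95
tool_pos: [0.5231, 0.2065, 0.2138]
orientation: [0.999, -0.038, -0.002, -0.0]
wrist_force: [-11.2, 2.0, 5.7]
finger_gap: 0.015
finger_force: 69.1
band rect 314.0 145.5 33.0 488.0 90.0
11.0 [0.52313218 0.20649626 0.21390104] [-11.6   2.6   5.1] [  -4.34    0.18 -179.96]
```

```bash
python3 -m crank '[[0,[0,0,1],0],[0,[-4,0.3,2],0],[0,[-8,0.6,0],0],[0,[-8,0.6,0],0],[0,[-8,0.6,-4],0],[0,[-8,0.6,-8],0],[0,[-8,0.6,-8.6],0],[0,[-8,0.6,-8.6],0],[0,[-5,0.3,-8.6],0],[0,[-2,0.2,-8.6],0],[0,[-0.5,0.1,-8.6],0],[0,[-0.5,0.1,-8.6],0]]' 40;  python3 -m crank '[[0,[0,0,0],0],[0,[0,0,0],0],[0,[0,0,0],0]]';  python3 tilt.py | sed -n '1p;9p'
python3 - <<'E'
from h import *
cv2.imwrite('pics/s4.png',cv2.resize(shot('scene')['image'][200:360,200:400],None,fx=3.5,fy=3.5,interpolation=cv2.INTER_CUBIC))
E
```

```text
time: 12.2
tool_pos: [0.523, 0.2074, 0.1292]
orientation: [0.999, -0.038, 0.002, -0.001]
wrist_force: [0.1, 0.4, -3.6]
finger_gap: 0.0148
finger_force: 67.4
time: 12.5
tool_pos: [0.5189, 0.207, 0.1275]
orientation: [0.999, -0.038, -0.0, 0.0]
wrist_force: [0.8, -0.7, -2.4]
finger_gap: 0.0149
finger_force: 67.4
band rect 552.3 371.2 134.3 66.6 38.88
12.55 [0.51907732 0.20706282 0.12745578] [ 0.5  0.1 -2.3] [-4.3000e+00  2.0000e-02  1.7999e+02]
```

View pics/s4.png

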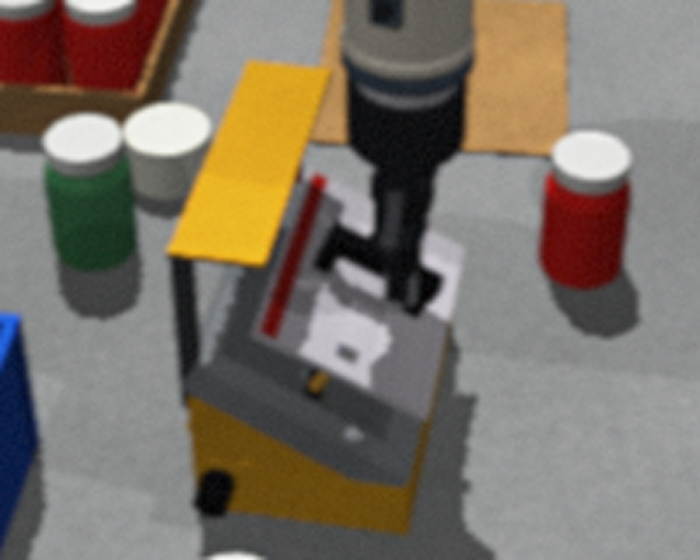

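```bash
python3 -m crank '[[0,[0.35,0,-0.6],0],[0,[0.7,0,-1.2],0],[0,[0.7,0,-1.2],0],[0,[0.7,0,-1.2],0]]'; python3 -m crank '[[0,[0.15,0,-0.26],0],[0,[0.3,0,-0.5],0],[0,[0.3,0,-0.5],0],[0,[0.3,0,-0.5],0]]'
```

```text
time: 13.0
tool_pos: [0.5267, 0.2069, 0.1148]
orientation: [0.999, -0.038, -0.0, 0.0]
wrist_force: [0.3, -0.3, -2.8]
finger_gap: 0.0146
finger_force: 67.5
time: 13.4
tool_pos: [0.5298, 0.207, 0.1102]
orientation: [0.999, -0.038, -0.0, 0.0]
wrist_force: [-0.2, -0.1, -2.8]
finger_gap: 0.0147
finger_force: 67.5
```

```bash
python3 -m crank '[[0,[0.15,0,-0.26],0],[0,[0.25,0,-0.45],0],[0,[0.25,0,-0.45],0],[0,[0.25,0,-0.45],0]]'; python3 -m crank '[[0,[0.1,0,-0.17],0],[0,[0.2,0,-0.35],0],[0,[0.2,0,-0.35],0],[0,[0.2,0,-0.35],0]]'
```

```text
time: 13.8
tool_pos: [0.5326, 0.207, 0.1058]
orientation: [0.999, -0.038, 0.0, -0.0]
wrist_force: [0.2, -0.0, -2.2]
finger_gap: 0.015
finger_force: 67.5
time: 14.2
tool_pos: [0.5345, 0.207, 0.1024]
orientation: [0.999, -0.038, 0.0, -0.0]
wrist_force: [0.3, -0.7, -0.1]
finger_gap: 0.0149
finger_force: 67.8
```

```bash
python3 -m crank '[[0,[0.1,0,-0.17],0],[0,[0.1,0,-0.17],0],[0,[0.1,0,-0.17],0]]'; python3 -m crank '[[0,[0.1,0,-0.17],0],[0,[0.2,0,-0.3],0],[0,[0.2,0,-0.3],0],[0,[0.2,0,-0.3],0]]'
python3 - <<'E'
from h import *
a=shot('scene')['image'][200:360,200:400];b=shot('wrist')['image'];s=bot.observe();print(s['wrist_torque'])
c=np.hstack([cv2.resize(a,(400,320)),cv2.resize(b,(400,320))]);cv2.imwrite('pics/s5.png',c)
E
```

```text
time: 14.5
tool_pos: [0.5346, 0.207, 0.1007]
orientation: [0.999, -0.038, -0.001, 0.0]
wrist_force: [-5.6, -0.2, 4.6]
finger_gap: 0.015
finger_force: 69.0
time: 14.9
tool_pos: [0.535, 0.2069, 0.0978]
orientation: [0.999, -0.038, -0.002, 0.0]
wrist_force: [-12.3, 1.1, 12.2]
finger_gap: 0.015
finger_force: 70.9
[ 0.05484905  1.33664399 -0.01063481]
```

View pics/s5.png

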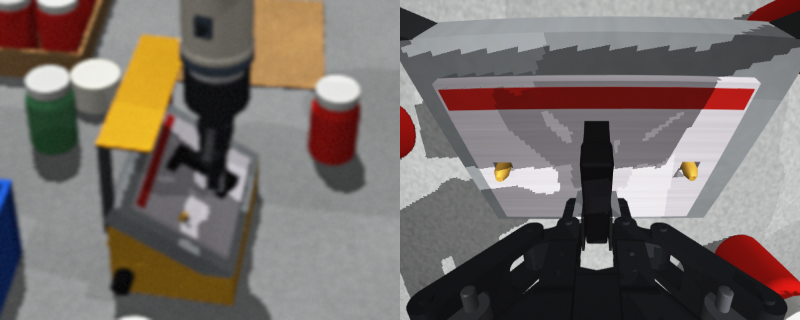

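```bash
python3 -m crank '[[4,[0,0,0],0],[4,[0,0,0],0],[4,[0,0,0],0],[4,[0,0,0],0],[4,[0,0,0],0]]'; python3 - <<'E'
from h import *
im=shot('wrist');b=im['image'];a=shot('scene')['image'][230:350,240:340]
cv2.imwrite('pics/w6.png',b[:440])
E
```

```text
time: 15.5
tool_pos: [0.5375, 0.207, 0.0975]
orientation: [0.999, -0.038, 0.0, -0.0]
wrist_force: [0.5, -0.5, -0.3]
finger_gap: 0.0396
finger_force: 0.0
```

View pics/w6.png

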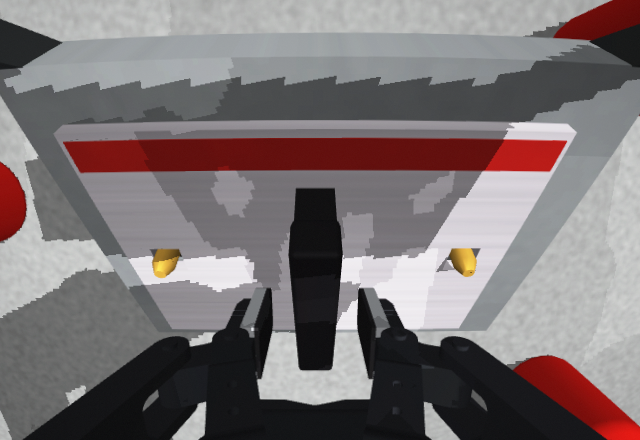

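```bash
python3 -m crank '[[4,[-1.5,0,2.6],0],[4,[-3,0,5.2],0],[4,[-6,0,8],0],[4,[-9,-0.5,11],0],[4,[-10,-1,15],0],[4,[-10,-1,18],0],[4,[-9,-1,20],0],[4,[-7,-1,20],0],[4,[-7,-1,20],0],[4,[-7,-1,20],0],[4,[-7,-1,20],0]]'; python3 - <<'E'
from h import *
im=shot('wrist');cv2.imwrite('pics/w7.png',im['image']);np.save('T7.npy',im['T'])
for k in ('cover_handle','cover_band','cover'):
    print(k,[(r['position'],r['conf']) for r in bot.spot_point(im,k)[:1]])
T=np.eye(4);T[:3,:3]=R.from_euler('ZY',[-4.25,-30],degrees=True).as_matrix();T[:3,3]=[.5646,.1981,.095]
q=lambda M:proj(im,np.array(M)/1000@T[:3,:3].T+T[:3,3]).round(1).tolist()
print('pred handle, band',q([[0,5,32],[54,5,6]]));print('pred corners',q([[-63,90,6],[-63,-80,6],[-63,90,0],[63,90,6],[63,-80,6]]))
a=im['image'];p=q([[0,5,6]])[0];x,y=int(p[0]),int(p[1]);x0,y0=max(0,x-110),max(0,y-90)
print(x0,y0);cv2.imwrite('pics/c7.png',cv2.resize(a[y0:y0+165,x0:x0+220],None,fx=3.6,fy=3.6,interpolation=cv2.INTER_CUBIC))
E
```

```text
time: 16.7
tool_pos: [0.4664, 0.1968, 0.2968]
orientation: [0.999, -0.038, -0.001, 0.0]
wrist_force: [-0.8, 0.0, 0.6]
finger_gap: 0.0399
finger_force: 0.0
cover_handle [([296.9, 134.6], 0.85)]
cover_band [([293.3, 60.7], 0.65)]
cover [([298.3, 120.9], 0.59)]
pred handle, band [[298.8, 132.1], [297.7, 59.2]]
pred corners [[224.3, 173.5], [378.9, 173.2], [225.3, 170.3], [196.3, 49.3], [398.9, 48.4]]
189 28
```

View pics/c7.png

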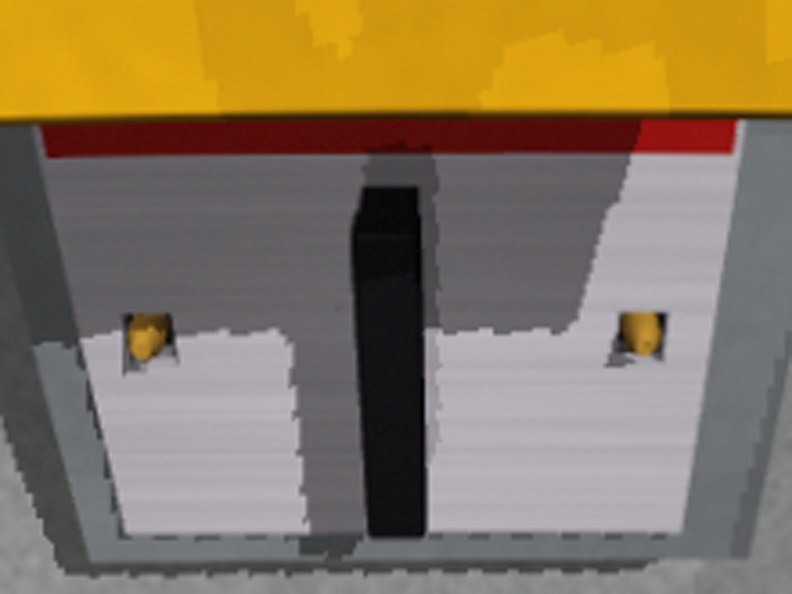

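```bash
python3 - <<'E'
from h import *
from scipy.optimize import least_squares
im=shot('wrist');im['T']=np.load('T7.npy')
c=lambda p:(p[0]/3.6+188.9,p[1]/3.6+27.9)
# left/right edges as sampled lines: lower corners, edge pts at rows of band bottom (x free), holes
pts=[((122,535),(-63,85)),((684,531),(-63,-85)),((149,339),(0,66)),((643,336),(0,-66))]
band=[(47,157),(734,153)]
T0=np.eye(4);T0[:3,:3]=R.from_euler('ZY',[-4.25,-30],degrees=True).as_matrix();T0[:3,3]=[.5646,.1981,.095]
px=np.array([c(p[0]) for p in pts]+[c(b) for b in band])
def f(p):
    x,y,z,yaw,tilt,xb=p
    M=np.array([(a,b,6) for _,(a,b) in pts]+[(xb,85,6),(xb,-85,6)])/1000
    S=M@R.from_euler('zy',[yaw,tilt],degrees=True).as_matrix().T+np.array([x,y,z])/1000
    return (proj(im,S@T0[:3,:3].T+T0[:3,3])-px).ravel()
for fx in (None,46,47,48,49):
    g=(lambda p:np.r_[f(p),0 if fx is None else 20*(p[5]-fx)])
    s=least_squares(g,[0,5,0,0,0,47]);print(fx,s.x.round(2),(s.fun**2).sum().round(2))
for z,t in ((0,0),(3,0),(3,-3),(0,3)):
    s=least_squares(lambda p:f([p[0],p[1],z,p[2],t,p[3]]),[0,5,0,47]);print('z',z,'tilt',t,s.x.round(2),(s.fun**2).sum().round(2))
s=bot.observe();print(s['time'])
E
```

```text
None [-2.68  5.95 -0.62  0.15  3.06 46.24] 4.66
46 [-2.54  5.94 -0.53  0.15  3.22 46.  ] 4.71
47 [-3.13  5.96 -0.91  0.14  2.54 47.  ] 5.19
48 [-3.73  5.97 -1.29  0.13  1.85 48.  ] 7.49
49 [-4.32  5.99 -1.67  0.12  1.16 48.99] 11.51
z 0 tilt 0 [-2.81  5.91  0.13 47.54] 10.2
z 3 tilt 0 [-1.2   5.78  0.14 46.83] 14.55
z 3 tilt -3 [-1.69  5.76  0.12 48.42] 31.19
z 0 tilt 3 [-2.36  5.92  0.15 46.12] 4.82
16.95
```

```bash
python3 -m crank '[[0,[3,0.4,-2],0],[0,[6.4,0.9,-5],0],[0,[6.4,0.9,-9],0],[0,[6.4,0.9,-13],0],[0,[6.4,0.9,-15.5],0],[0,[6.4,0.9,-15.5],0],[0,[6.4,0.9,-16.5],0],[0,[6.4,0.9,-17],0],[0,[6.4,0.9,-17],0]]'; python3 -m crank '[[0,[0,0,-0.4],0],[0,[0,0,-0.7],0],[0,[0,0,-0.7],0]]'
```

```text
time: 17.85
tool_pos: [0.5317, 0.2062, 0.1281]
orientation: [0.999, -0.038, 0.0, -0.0]
wrist_force: [0.5, 0.5, 0.6]
finger_gap: -0.0001
finger_force: 0.0
time: 18.15
tool_pos: [0.5326, 0.2065, 0.1258]
orientation: [0.999, -0.038, 0.002, -0.001]
wrist_force: [-14.6, -5.5, 43.3]
finger_gap: -0.0003
finger_force: 22.5
```

```bash
python3 -m crank '[[0,[0,0,1],0],[0,[0,0,4],0],[0,[-2,0,8],0],[0,[-5,-0.7,12],0],[0,[-6.4,-0.9,16],0],[0,[-6.4,-0.9,17.7],0],[0,[-6.4,-0.9,17.7],0],[0,[-6.4,-0.9,17.7],0],[0,[-6.4,-0.9,17.7],0]]'; python3 - <<'E'
from h import *
im=shot('wrist');print(im['T'][:3,3],np.load('T7.npy')[:3,3])
a=im['image'];cv2.imwrite('pics/c8.png',cv2.resize(a[28:193,189:409],None,fx=3.6,fy=3.6,interpolation=cv2.INTER_CUBIC))
E
```

```text
time: 19.05
tool_pos: [0.4669, 0.1968, 0.2964]
orientation: [0.999, -0.038, -0.001, 0.0]
wrist_force: [-0.6, -0.1, -0.4]
finger_gap: -0.0002
finger_force: 0.0
[0.53923436 0.19104051 0.43972555] [0.53868195 0.19101629 0.44015074]
```

View pics/c8.png

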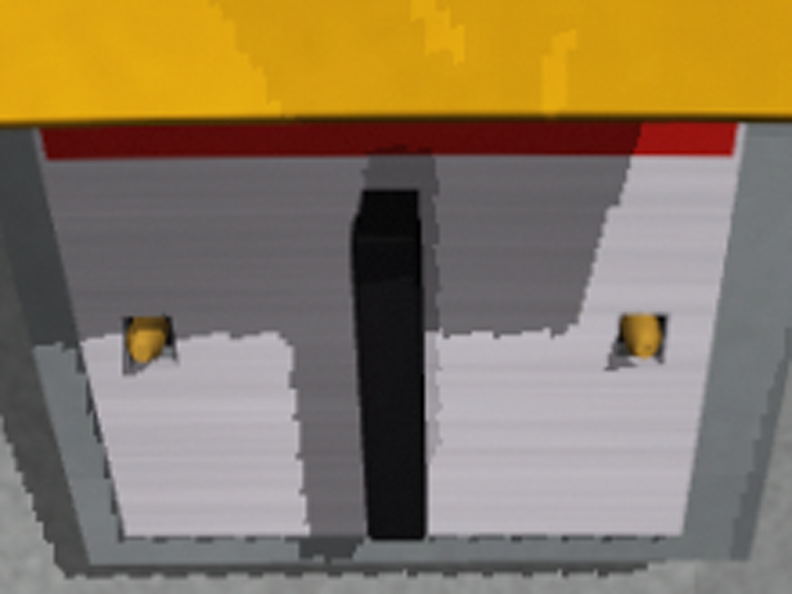

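The picture is unchanged after a 43 N press: both pins (148,340 and 642,337 in the crop) stand through the holes and the band is uppermost under the hood. The cover is therefore home, and I am handing in.

```bash
python3 -c "from bench import bot; print(bot.hand_in())"
```

```text
the job is handed in; nothing more can be done
None
```

The cover is on both brass pins with the red band uppermost under the hood, and it is released. By my camera fit it lies flat on the face to within a few millimetres. The jars were not touched, and I handed the job in at about 19 s; no verdict was returned.

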